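Face up a stockroom ledge: cartons by height

ROBOT

A 6-joint arm with a two-finger parallel gripper is mounted at the origin on the work surface. World frame = base frame: x ahead of the robot, y to its left, z up, the work surface at z = 0. Lengths are in m, angles in rad, forces in N, time in s.
With the tool pointing down it reaches from about 0.35 to 0.975 m from the base axis. Payload 4.9 kg.
Tool frame: the origin (TCP) lies on the centre line of the jaws, within the pads' length; the fingertips stand 8 mm ahead of it and the grasp point (between the pads) lies 11 mm behind it; z points along the fingers, y is the direction in which the jaws open and shut (so a half turn about z gives the same grasp; the last joint's range is limited). The gripper opens to 85 mm and grips with 20 to 120 N. Pads are 22 mm wide; open, the fingers measure 114 mm over their backs; the gripper's body (76 mm by 85 mm) begins 54 mm behind the grasp point. The pads swing forward as they close: fully open they stand 13 mm farther back than shut.
Start: joints at [1.069, 0.053, 1.613, -0, 1.476, -0.119], TCP at [0.233, 0.58, 0.239] pointing down, gripper open.
Joint ranges: [-3.01, 3.01], [-1.01, 2.22], [0.06, 2.58], [-1.02, 4.17], [0.09, 2.62], [-3.14, 3.14]. Speed limits (rad/s): [2.57, 2.57, 3.14, 3.14, 3.14, 3.14].

INTERFACE

Orientations are given as a unit quaternion [w, x, y, z].
In Python, from plant import manip gives the robot as it stands.
- The arm moves only by the tool step_arm, never from a script. Its argument "deltas" is a list of rows, each a list of 7 numbers: the shift along the tool's x, y, z in m, then the turn, a rotation vector about the tool's x, y, z in rad, then the gripper command: -1 is fully open, 1 is shut, values between are in proportion. In form: [[dx, dy, dz, ax, ay, az, hand], ...]. A call has 1 to 20 rows; each row is the pose to reach, as a shift and turn from the pose commanded when the call began, along the tool's axes at that moment; what a row does not reach only later rows make up. A row lasts 1/10 s, in which the tool goes at most 50 mm and 8.59 degrees, less where a joint would pass 70% of its speed; a pose out of reach is approached as far as the arm can. A call with a gripper value outside its range is refused whole. The fingers move at their own pace and stop on an object; the grip force is fixed at half the most. Time passes only in rows, so rows that repeat a pose let the fingers close. It gives the time, the measured TCP pose, the force and the opening at its end, in the units of the state.
- manip.state(): the state, without advancing time (a new reading comes with each control period).
- manip.grab_frame(name): name is "side" or "top" or "wrist"; returns the picture (384x512x3 uint8, red, green, blue); there is no depth.
- manip.get_calibration(name): a dict with "fov_y" (degrees; the focal length in pixels is half the picture's height over the tangent of half this angle, whatever the lens; pixels are square), "cx", "cy" (the principal point, pixels), "dist_coeffs" ([k1, k2, p1, p2, k3] as OpenCV has them; the pictures are not rectified), "R" (3x3) and "t" (3): a world point X has camera coordinates R X + t. Camera axes: x right, y down, z forward; pixel columns grow to the right and rows downward; lengths in m; the calibration is good to about 2 mm. A picture is of the moment at which its call begins: read the wrist's pose just before it. get_calibration takes no time and is no camera call; for the wrist camera it gives the pose at the moment of the call.
- manip.job_done(): hands the job in, once; it reports no verdict.
The state is a dict: "time": time; "joint_pos": joint angles; "joint_vel": joint speeds; "joint_efforts": joint torques, N m; "tool_pos": TCP position; "tool_rot": TCP orientation; "contact_force": force on the tool from outside, world axes, zero at the start; "ft_torque": the same for the moment, N m; "gripper_width": opening from 0.0 (shut) to 1.0 (fully open).
Only numpy, scipy, OpenCV 4.12 (cv2) and the standard library are available. Lean on these libraries where they do the work, as an engineer would, in place of code of your own. Each camera call takes 0.05 s, during which the arm holds its last target.

TASK

Line the four supply cartons up by height on the white ledge: one standing upright on each grey mark, centred and squared up with it so that it matches the mark's outline (long side along the ledge), the tallest next to the red end block and each one after it shorter, down to the shortest at the white end. Do not knock any carton over, and leave the basket, the jar and the tape roll where they are.

Things in the scene. Friction and masses are not known exactly. Their poses are not given: they have to be found in the camera images.
- orange_carton: White medical-supply carton with orange band round the foot and orange panel on top, standing upright on the bench; 42 mm along its x, 56 mm along its y, 145 mm tall; rigid, about 0.20 kg (varies by up to 30 %). Origin: centre of the underside; z up.
- green_carton: White medical-supply carton with green band round the foot and green panel on top, standing upright on the bench; 42 mm along its x, 56 mm along its y, 120 mm tall; rigid, about 0.18 kg (varies by up to 30 %). Origin: centre of the underside; z up.
- teal_carton: White medical-supply carton with teal band round the foot and teal panel on top, standing upright on the bench; 42 mm along its x, 56 mm along its y, 95 mm tall; rigid, about 0.15 kg (varies by up to 30 %). Origin: centre of the underside; z up.
- purple_carton: White medical-supply carton with purple band round the foot and purple panel on top, standing upright on the bench; 42 mm along its x, 56 mm along its y, 70 mm tall; rigid, about 0.13 kg (varies by up to 30 %). Origin: centre of the underside; z up.
- mark_a: Flat grey rectangle on top of the white ledge, 50 mm (x) by 64 mm (y), one of four alike in a row (end mark, next to mark_b; 82 mm between centres along y). Origin: its centre, level with the ledge's top, 30 mm above the bench; y runs along the ledge, x across it. The ledge is fixed, 400 mm long, 100 mm wide, 30 mm high, and lies in a different place and direction at each start.
- mark_b: Flat grey rectangle on top of the white ledge, 50 mm (x) by 64 mm (y), one of four alike in a row (inner mark, between mark_a and mark_c; 82 mm between centres along y). Origin: its centre, level with the ledge's top, 30 mm above the bench; y runs along the ledge, x across it. The ledge is fixed, 400 mm long, 100 mm wide, 30 mm high, and lies in a different place and direction at each start.
- mark_c: Flat grey rectangle on top of the white ledge, 50 mm (x) by 64 mm (y), one of four alike in a row (inner mark, between mark_b and mark_d; 82 mm between centres along y). Origin: its centre, level with the ledge's top, 30 mm above the bench; y runs along the ledge, x across it. The ledge is fixed, 400 mm long, 100 mm wide, 30 mm high, and lies in a different place and direction at each start.
- mark_d: Flat grey rectangle on top of the white ledge, 50 mm (x) by 64 mm (y), one of four alike in a row (end mark, next to mark_c; 82 mm between centres along y). Origin: its centre, level with the ledge's top, 30 mm above the bench; y runs along the ledge, x across it. The ledge is fixed, 400 mm long, 100 mm wide, 30 mm high, and lies in a different place and direction at each start.
- red_stop: Red block, fixed on one end of the ledge's top, 90 mm across the ledge, 18 mm along it, 22 mm high; its centre is 65 mm from the nearest mark's centre. It may be at either end of the row (beside mark_a or mark_d); an equal white block is at the other end. Origin: centre of the underside.
- basket: Bystander: open white plastic basket, 160 x 120 x 60 mm, loose on the bench to the robot's left of the ledge. Origin: centre of the underside.
- tablet_jar: Bystander: white jar with blue cap, 60 mm across, 100 mm tall, loose on the bench to the robot's right of the ledge. Origin: centre of the underside.
- tape_roll: Bystander: roll of paper tape lying flat, 90 mm across, 25 mm high, loose at the robot's right. Origin: centre of the underside.

How it is judged:
By the outcome, as a careful person would: the job done as asked, in the order asked, and still so for the second after the job is handed in, with the robot touching nothing.
It also fails if it takes over 109 s, if anything falls off the work surface, if the arm or the gripper's body presses on something with over 40 N, if the wrist force passes 120 N, or if a joint passes its speed limit or range.

## Working session

There is one attempt and no reset: what is moved stays moved. The work goes in short steps, Python scripts to look and compute and a tool call to move; the robot and the scene stay as the last step left them, time stands still between calls to the robot, and variables do not carry over. Pictures are saved under pics/ and viewed, and the job is handed in when it is done.

Besides the shell and the picture viewer there is one more tool, called after ">>>" as a command line: name --pt "numbers of a row" for each row, then --argument value for the rest. step_arm: Moves the arm, as the interface text tells. Its arguments: {"type":"object","properties":{"deltas":{"type":"array"}},"required":["deltas"]}

```bash
ls; mkdir -p pics; python3 - <<'E'
from plant import manip
import cv2
s=manip.state();print(s)
for n in("top","side","wrist"):
    c=manip.get_calibration(n);print(n,c)
    cv2.imwrite(f"pics/{n}0.png",manip.grab_frame(n)[:,:,::-1])
E
```

```text
pics
{'time': 0.0, 'joint_pos': array([ 1.06899317e+00,  5.33531959e-02,  1.61428591e+00, -4.78373843e-05,
        1.47601267e+00, -1.18981332e-01]), 'joint_vel': array([ 0.00084173, -0.00028408,  0.00093627,  0.00158353,  0.00127025,
       -0.00081359]), 'joint_efforts': array([ 4.18096288e-04, -3.93678939e+01, -3.70179641e+01, -5.15756653e-06,
        6.87493608e-03, -1.58218927e-05]), 'tool_pos': array([0.23316842, 0.57922152, 0.23807011]), 'tool_rot': array([-2.91789708e-04,  1.90241880e-01,  9.81736709e-01, -9.87634000e-04]), 'contact_force': array([ 0.7669812 , -0.4697321 ,  1.03238019]), 'ft_torque': array([0.03430339, 0.02854703, 0.05166338]), 'gripper_width': 0.9988846189493109}
top {'fov_y': 50.62526768320873, 'cx': 257.23796939893737, 'cy': 187.24568323619783, 'dist_coeffs': array([-0.01764597,  0.        ,  0.        ,  0.        ,  0.        ]), 'R': array([[ 0.02660987, -0.99929684,  0.02641474],
       [-0.9821496 , -0.03105717, -0.18551984],
       [ 0.18620976, -0.02100656, -0.98228542]]), 't': array([-0.07567948,  0.55250417,  1.30413451])}
side {'fov_y': 45.3736462698782, 'cx': 254.12527717115572, 'cy': 193.79690802945422, 'dist_coeffs': array([-0.1266656,  0.       ,  0.       ,  0.       ,  0.       ]), 'R': array([[-0.96181879, -0.27319548, -0.01639654],
       [-0.19099661,  0.71292309, -0.67473029],
       [ 0.19602274, -0.64583659, -0.73788223]]), 't': array([0.5312775 , 0.18436106, 1.29687989])}
wrist {'fov_y': 60.61399703896293, 'cx': 257.3787622209701, 'cy': 192.4695486226617, 'dist_coeffs': array([-0.06977578,  0.        ,  0.        ,  0.        ,  0.        ]), 'R': array([[ 0.37372612,  0.92753687, -0.00203635],
       [ 0.88355437, -0.35533478,  0.30507192],
       [ 0.28224187, -0.11581257, -0.95232714]]), 't': array([-0.622877  , -0.04016041,  0.38196121])}
```

View pics/top0.png

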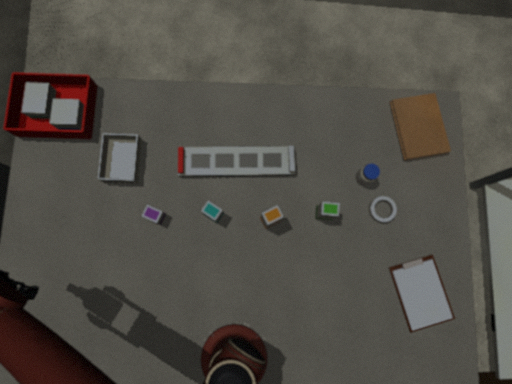

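View pics/side0.png

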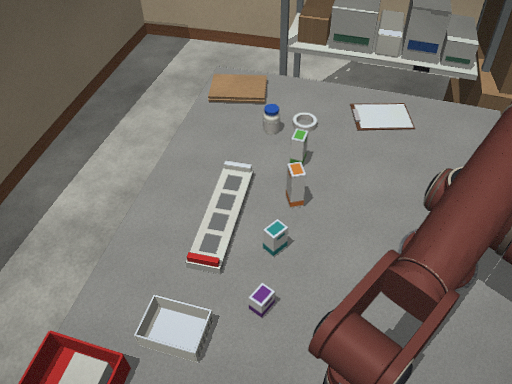

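View pics/wrist0.png

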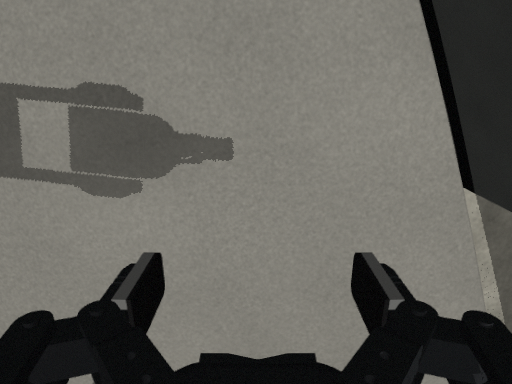

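```bash
cat > h.py <<'E'
import numpy as np, cv2
from plant import manip
from scipy.spatial.transform import Rotation as Ro
H=dict(orange=.145,green=.120,teal=.095,purple=.070)
HUE=dict(orange=(8,20),green=(45,75),teal=(82,98),purple=(125,155))
def K(c):
    f=192/np.tan(np.radians(c['fov_y']/2));return np.array([[f,0,c['cx']],[0,f,c['cy']],[0,0,1]])
def cast(c,uv,z):
    n=cv2.undistortPoints(np.array(uv,float).reshape(-1,1,2),K(c),c['dist_coeffs']).reshape(-1,2)
    d=np.c_[n,np.ones(len(n))]@c['R']; o=-c['R'].T@c['t']
    return o+d*((z-o[2])/d[:,2])[:,None]
def proj(c,X):
    return cv2.projectPoints(np.array(X,float).reshape(-1,1,3),cv2.Rodrigues(c['R'])[0],c['t'],K(c),c['dist_coeffs'])[0].reshape(-1,2)
def shot(n,fn=None):
    c=manip.get_calibration(n);im=manip.grab_frame(n)
    if fn:cv2.imwrite('pics/'+fn,im[:,:,::-1])
    return c,im
def mask(im,col,smin=100):
    h=cv2.cvtColor(im,cv2.COLOR_RGB2HSV);a,b=HUE[col]
    return cv2.inRange(h,(a,smin,50),(b,255,255))
def blobs(m,amin=20):
    cs,_=cv2.findContours(m,cv2.RETR_EXTERNAL,cv2.CHAIN_APPROX_NONE)
    return sorted([k for k in cs if cv2.contourArea(k)>amin],key=cv2.contourArea,reverse=True)
def rect(c,k,z):
    P=cast(c,k.reshape(-1,2),z)[:,:2].astype(np.float32)
    (x,y),(w,h),a=cv2.minAreaRect(P*1000)
    M=cv2.moments(k);ctr=cast(c,[[M['m10']/M['m00'],M['m01']/M['m00']]],z)[0,:2]
    if w<h:w,h,a=h,w,a+90
    return np.array([x,y])/1000,(w,h),(a+90)%180-90,ctr   # a: direction of long side, deg
def tool():
    s=manip.state();q=s['tool_rot'];return s,np.array(s['tool_pos']),Ro.from_quat([q[1],q[2],q[3],q[0]])
def delta(pos,yaw):   # yaw deg: direction of tool y in world, tool pointing down
    s,p,R=tool();y=np.radians(yaw)
    ty=np.array([np.cos(y),np.sin(y),0]);tz=np.array([0,0,-1.]);T=np.c_[np.cross(ty,tz),ty,tz]
    d=R.inv().apply(np.array(pos)-p);r=(R.inv()*Ro.from_matrix(T)).as_rotvec()
    print('t%.2f'%s['time'],'tcp',p.round(4),'d',d.round(4),'r',r.round(4),'dist',np.linalg.norm(d).round(3))
E
python3 - <<'E'
from h import *
im=cv2.imread('pics/top0.png')[:,:,::-1];c=manip.get_calibration('top')
for k in H:
    for b in blobs(mask(im,k),15)[:2]: print(k,cv2.contourArea(b),rect(c,b,H[k]))
h=cv2.cvtColor(im,cv2.COLOR_RGB2HSV)
print(cast(c,[[201,160],[225,160],[249,160],[273,160]],.03))
w=manip.get_calibration('wrist');s,p,R=tool()
print('cam in tool',R.inv().apply(-w['R'].T@w['t']-p),'axis',R.inv().apply(w['R'][2]),R.inv().apply(w['R'][0]))
print(proj(w,p+np.array([0,0,0])))
E
```

```text
orange 2745.0 (array([ 0.75747412, -0.57905084]), (205.3905487060547, 158.19215393066406), 11.346779823303223, array([ 0.75560585, -0.57937155]))
orange 103.0 (array([ 0.45293457, -0.1062352 ]), (41.628257751464844, 26.183380126953125), -61.827274322509766, array([ 0.4531286 , -0.10637012]))
green 89.5 (array([ 0.48228497, -0.28987106]), (38.8527717590332, 25.486764907836914), -88.30566656589508, array([ 0.48155932, -0.28939787]))
teal 92.0 (array([0.46768381, 0.08667435]), (40.328365325927734, 26.490386962890625), 58.1533317565918, array([0.46769515, 0.08662227]))
purple 72.5 (array([0.4543782 , 0.28181174]), (38.65399932861328, 23.821191787719727), 70.07170104980469, array([0.45447916, 0.28229388]))
[[ 0.64779078  0.13542923  0.03      ]
 [ 0.65052084  0.05323921  0.03      ]
 [ 0.65327025 -0.02917361  0.03      ]
 [ 0.65604011 -0.11184119  0.03      ]]
cam in tool [ 0.07810307 -0.00104587 -0.13656089] axis [-3.05284293e-01 -2.03072100e-04  9.52261235e-01] [-2.29076169e-04  9.99999964e-01  1.39813249e-04]
[[259.6828855  262.01652579]]
```

```bash
python3 -c "
from h import *
delta([.5,0,.36],90)"
```

```text
t0.15 tcp [0.2332 0.5793 0.2383] d [-0.4638 -0.438  -0.1211] r [-0.0016 -0.0005 -0.3828] dist 0.649
```

>>> step_arm --pt "-0.464 -0.438 -0.121 -0.0016 -0.0005 -0.383 -1" --pt "-0.464 -0.438 -0.121 -0.0016 -0.0005 -0.383 -1" --pt "-0.464 -0.438 -0.121 -0.0016 -0.0005 -0.383 -1" --pt "-0.464 -0.438 -0.121 -0.0016 -0.0005 -0.383 -1" --pt "-0.464 -0.438 -0.121 -0.0016 -0.0005 -0.383 -1" --pt "-0.464 -0.438 -0.121 -0.0016 -0.0005 -0.383 -1" --pt "-0.464 -0.438 -0.121 -0.0016 -0.0005 -0.383 -1" --pt "-0.464 -0.438 -0.121 -0.0016 -0.0005 -0.383 -1" --pt "-0.464 -0.438 -0.121 -0.0016 -0.0005 -0.383 -1" --pt "-0.464 -0.438 -0.121 -0.0016 -0.0005 -0.383 -1" --pt "-0.464 -0.438 -0.121 -0.0016 -0.0005 -0.383 -1" --pt "-0.464 -0.438 -0.121 -0.0016 -0.0005 -0.383 -1" --pt "-0.464 -0.438 -0.121 -0.0016 -0.0005 -0.383 -1" --pt "-0.464 -0.438 -0.121 -0.0016 -0.0005 -0.383 -1" --pt "-0.464 -0.438 -0.121 -0.0016 -0.0005 -0.383 -1" --pt "-0.464 -0.438 -0.121 -0.0016 -0.0005 -0.383 -1" --pt "-0.464 -0.438 -0.121 -0.0016 -0.0005 -0.383 -1" --pt "-0.464 -0.438 -0.121 -0.0016 -0.0005 -0.383 -1"

```text
time: 1.95
tool_pos: [0.4999, 0.0013, 0.3601]
tool_rot: [0.0, -0.001, 1.0, 0.001]
contact_force: [0.9, 0.6, -0.2]
gripper_width: 0.997
```

```bash
cat > look.py <<'E'
import sys
from h import *
c,im=shot('wrist',sys.argv[1])
s,p,R=tool();print(s['time'],p.round(4),R.as_matrix().round(3).tolist())
for k in H:
    for b in blobs(mask(im,k),150)[:2]:
        r=rect(c,b,H[k]);M=cv2.moments(b);print(k,cv2.contourArea(b),(round(M['m10']/M['m00']),round(M['m01']/M['m00'])),'rect',r[0].round(4),np.round(r[1],1),round(r[2],1),'mom',r[3].round(4))
E
python3 look.py w1.png
```

```text
2.0 [0.4999 0.0012 0.3602] [[-1.0, -0.002, 0.001], [-0.002, 1.0, 0.001], [-0.001, 0.001, -1.0]]
orange 1132.5 (155, 117) rect [ 0.4512 -0.1083] [44.2 30.1] -62.7 mom [ 0.4509 -0.1081]
green 651.0 (14, 142) rect [ 0.4791 -0.2912] [39.8 28.9] 86.7 mom [ 0.4792 -0.2903]
teal 815.0 (327, 126) rect [0.466  0.0853] [43.4 29.2] 58.4 mom [0.4657 0.0852]
purple 636.0 (471, 116) rect [0.4523 0.2812] [42.9 28.9] 67.6 mom [0.4522 0.2808]
```

View pics/w1.png

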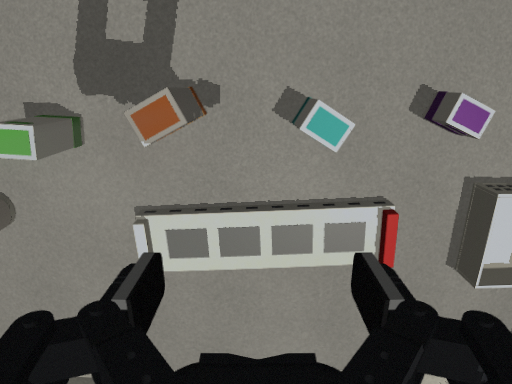

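```bash
cat > marks.py <<'E'
from h import *
def marks(c,im,show=True,lo=900):
    h=cv2.cvtColor(im,cv2.COLOR_RGB2HSV);g=cv2.GaussianBlur(h[:,:,2],(3,3),0)
    w=cv2.inRange(g,150,255)
    cs,hi=cv2.findContours(w,cv2.RETR_CCOMP,cv2.CHAIN_APPROX_NONE)
    out=[]
    for k,q in zip(cs,hi[0]):
        if q[3]>=0 and cv2.contourArea(k)>lo:
            m=np.zeros(g.shape,np.uint8);cv2.drawContours(m,[k],-1,255,-1)
            # CCOMP hole contours run on the white pixels: erode 1/2 px handled as symmetric
            r=rect(c,k,.03);out.append(r)
            if show:print('mark',r[0].round(4),np.round(r[1],1),round(r[2],2),'mom',r[3].round(4))
    return out
if __name__=='__main__':
    im=cv2.imread('pics/w1.png')[:,:,::-1];c=manip.get_calibration('wrist')
    print(im[240,240],im[215,240],im[240,214])
    m=marks(c,im);P=np.array(sorted([r[3].tolist() for r in m],key=lambda a:-a[1]));print(P)
    v,vy,x,y=cv2.fitLine(P.astype(np.float32)*1000,cv2.DIST_L2,0,.01,.01).ravel();print(np.degrees(np.arctan2(vy,v))%180,x,y,np.linalg.norm(np.diff(P,axis=0),axis=1))
E
python3 marks.py
```

```text
[108 108 102] [183 188 179] [185 189 179]
mark [ 0.6556 -0.1099] [68.2 54.6] -87.49 mom [ 0.655  -0.1097]
mark [ 0.6521 -0.0277] [67.6 54.6] -87.48 mom [ 0.6516 -0.0277]
mark [0.6484 0.0548] [67.  54.5] -87.22 mom [0.648  0.0549]
[[ 0.64803328  0.05489937]
 [ 0.65156018 -0.02768772]
 [ 0.65498115 -0.10971965]]
92.41683 651.52484 -27.502666 [0.08266237 0.08210322]
```

```bash
python3 -c "
from h import *
delta([.451,-.1082,.245],27.3)"
```

```text
t2.00 tcp [0.4999 0.0012 0.3602] d [ 0.0492 -0.1095  0.115 ] r [ 1.8000e-03 -1.0000e-04  1.0964e+00] dist 0.166
```

>>> step_arm --pt "0.049 -0.109 0.115 0.002 0 1.096 -1" --pt "0.049 -0.109 0.115 0.002 0 1.096 -1" --pt "0.049 -0.109 0.115 0.002 0 1.096 -1" --pt "0.049 -0.109 0.115 0.002 0 1.096 -1" --pt "0.049 -0.109 0.115 0.002 0 1.096 -1" --pt "0.049 -0.109 0.115 0.002 0 1.096 -1" --pt "0.049 -0.109 0.115 0.002 0 1.096 -1" --pt "0.049 -0.109 0.115 0.002 0 1.096 -1" --pt "0.049 -0.109 0.115 0.002 0 1.096 -1" --pt "0.049 -0.109 0.115 0.002 0 1.096 -1" --pt "0.049 -0.109 0.115 0.002 0 1.096 -1"

```text
time: 3.1
tool_pos: [0.4514, -0.1084, 0.2451]
tool_rot: [-0.0, 0.52, 0.854, -0.0]
contact_force: [-0.6, 0.6, 0.6]
gripper_width: 0.999
```

```bash
python3 look.py w2.png
```

```text
3.15 [ 0.4514 -0.1085  0.2451] [[-0.458, 0.889, -0.0], [0.889, 0.458, -0.0], [-0.0, -0.0, -1.0]]
orange 2126.0 (259, 193) rect [ 0.4515 -0.1083] [43.9 30.1] -62.7 mom [ 0.4511 -0.1076]
green 664.0 (198, 349) rect [ 0.4789 -0.2937] [43.7 29.3] 85.3 mom [ 0.4762 -0.2898]
green 310.0 (218, 280) rect [ 0.4622 -0.2222] [46.5 34. ] 85.9 mom [ 0.4599 -0.2066]
```

View pics/w2.png

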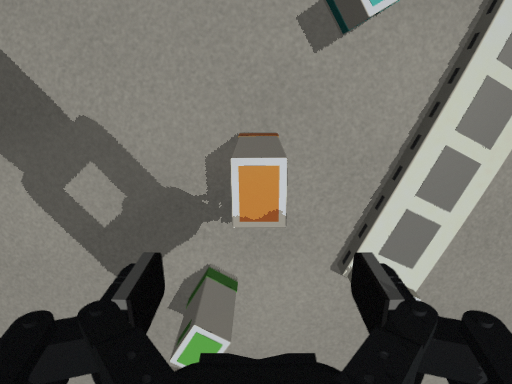

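>>> step_arm --pt "0 0 0.05 0 0 0 -1" --pt "0 0 0.1 0 0 0 -1" --pt "0 0 0.13 0 0 0 -1" --pt "0 0 0.141 0 0 0 -1" --pt "0 0 0.141 0 0 0 -1" --pt "0 0 0.141 0 0 0 -1" --pt "0 0 0.141 0 0 0 1" --pt "0 0 0.141 0 0 0 1" --pt "0 0 0.141 0 0 0 1" --pt "0 0 0.141 0 0 0 1" --pt "0 0 0.141 0 0 0 1" --pt "0 0 0.141 0 0 0 1" --pt "0 0 0.141 0 0 0 1" --pt "0 0 0.141 0 0 0 1"

```text
time: 4.55
tool_pos: [0.4524, -0.1091, 0.1056]
tool_rot: [0.001, 0.521, 0.854, 0.0]
contact_force: [1.2, 0.8, 4.6]
gripper_width: 0.484
```

>>> step_arm --pt "0 0 -0.03 0 0 0 1" --pt "0 0 -0.08 0 0 0 1" --pt "0 0 -0.13 0 0 0 1" --pt "0 0 -0.15 0 0 0 1" --pt "0 0 -0.15 0 0 0 1" --pt "0 0 -0.15 0 0 0 1"

```text
time: 5.15
tool_pos: [0.4506, -0.1084, 0.2523]
tool_rot: [-0.001, 0.521, 0.854, -0.0]
contact_force: [-0.3, 0.4, -3.0]
gripper_width: 0.484
```

```bash
python3 -c "
from h import *
delta([.6446,.1366,.255],2.4)
delta([.6446,.1366,.1366],2.4);print(manip.state()['contact_force'])"
```

```text
t5.15 tcp [ 0.4506 -0.1084  0.2523] d [ 0.1292  0.2845 -0.003 ] r [-0.0023 -0.0014  0.4331] dist 0.313
t5.15 tcp [ 0.4506 -0.1084  0.2523] d [0.129  0.2848 0.1154] r [-0.0023 -0.0014  0.4331] dist 0.333
[-0.33115726  0.43984399 -3.02932233]
```

>>> step_arm --pt "0.013 0.0285 0 0 0 0.043 1" --pt "0.03 0.066 0 0 0 0.1 1" --pt "0.046 0.102 0 0 0 0.155 1" --pt "0.063 0.139 0 0 0 0.21 1" --pt "0.079 0.175 0 0 0 0.265 1" --pt "0.096 0.211 0 0 0 0.32 1" --pt "0.11 0.242 0 0 0 0.37 1" --pt "0.121 0.266 0 0 0 0.405 1" --pt "0.127 0.28 0 0 0 0.427 1" --pt "0.129 0.2845 0 0 0 0.433 1" --pt "0.129 0.2845 0 0 0 0.433 1" --pt "0.129 0.2845 0 0 0 0.433 1"

```text
time: 6.35
tool_pos: [0.6444, 0.1354, 0.2522]
tool_rot: [-0.001, 0.692, 0.722, -0.001]
contact_force: [-0.9, 0.1, -2.1]
gripper_width: 0.485
```

```bash
python3 -c "
from h import *
delta([.6446,.1366,.1366],2.4);print(manip.state()['contact_force'])
shot('wrist','w3.png')"
```

```text
t6.35 tcp [0.6444 0.1354 0.2522] d [0.0012 0.0006 0.1156] r [-0.0032  0.0007 -0.0001] dist 0.116
[-0.86008237  0.09433681 -2.09366825]
```

View pics/w3.png

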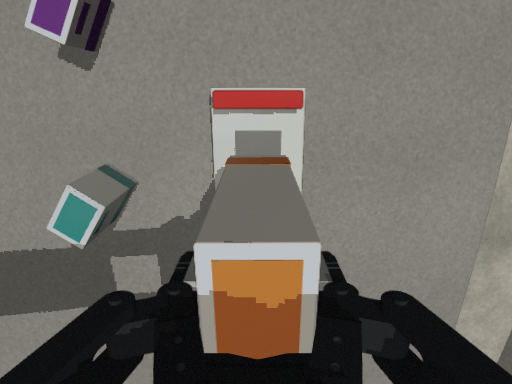

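```bash
python3 -c "
from h import *
im=cv2.imread('pics/w3.png');c=manip.get_calibration('wrist')
print(im[120:140,258,1],im[145,228:290,1])
print(cast(c,[[258,130],[235,145],[281,145]],.03))"
```

```text
[191 192 190 192 191 191 191 191 191 191 160 125 118 117 117 118 117 119
 119 117] [188 189 188 189 189 188 185 134 117 116 116 117 118 117 117 118 117 116
 116 117 118 117 117 117 116 119 117 118 116 116 116 117 117 117 116 117
 117 118 118 116 116 116 115 116 116 115 116 115 116 117 116 115 127 177
 191 192 191 191 192 192 192 192]
[[0.64307934 0.16833624 0.03      ]
 [0.6184792  0.1509174  0.03      ]
 [0.66904302 0.15301945 0.03      ]]
```

>>> step_arm --pt "0.001 0 0.03 0 0 0 1" --pt "0.001 0 0.065 0 0 0 1" --pt "0.001 0 0.09 0 0 0 1" --pt "0.001 0 0.105 0 0 0 1" --pt "0.001 0 0.112 0 0 0 1" --pt "0.001 0 0.1145 0 0 0 1" --pt "0.001 0 0.1155 0 0 0 1" --pt "0.001 0 0.1155 0 0 0 1" --pt "0.001 0 0.1155 0 0 0 1" --pt "0.001 0 0.1155 0 0 0 1"

```text
time: 7.4
tool_pos: [0.6459, 0.1372, 0.1396]
tool_rot: [0.001, 0.692, 0.722, 0.0]
contact_force: [0.1, -1.1, -2.5]
gripper_width: 0.485
```

```bash
python3 -c "
from h import *
delta([.6444,.1364,.1366],2.4);print(manip.state()['contact_force'])"
```

```text
t7.40 tcp [0.6459 0.1372 0.1396] d [-0.0007 -0.0015  0.003 ] r [0.0014 0.0001 0.0002] dist 0.003
[ 0.12576988 -1.12823382 -2.47605267]
```

>>> step_arm --pt "0 0 0 0 0 0 1" --pt "0 0 0 0 0 0 1"

```text
time: 7.6
tool_pos: [0.6454, 0.1371, 0.1387]
tool_rot: [0.0, 0.692, 0.722, -0.0]
contact_force: [-0.5, 0.2, -3.2]
gripper_width: 0.482
```

```bash
python3 -c "
from h import *
delta([.6444,.1364,.1366],2.4);s=manip.state();print(s['contact_force'],s['joint_pos'])"
```

```text
t7.60 tcp [0.6454 0.1371 0.1387] d [-0.0007 -0.001   0.0021] r [0.     0.0001 0.0001] dist 0.002
[-0.48427057  0.20981288 -3.15760918] [ 9.67141205e-02  2.09968946e-01  1.61295262e+00 -1.47122187e-04
  1.31865348e+00  5.47293283e-02]
```

>>> step_arm --pt "0 0 0 0 0 0 1" --pt "0 0 0 0 0 0 1" --pt "0 0 0 0 0 0 1" --pt "0 0 0 0 0 0 1" --pt "0 0 0 0 0 0 1"

```text
time: 8.1
tool_pos: [0.6453, 0.1371, 0.1385]
tool_rot: [-0.0, 0.692, 0.722, -0.0]
contact_force: [-0.8, 0.4, -1.7]
gripper_width: 0.488
```

```bash
python3 -c "
from h import *
delta([.6444,.1364,.1366],2.4);s=manip.state();print(s['contact_force'])"
```

```text
t8.10 tcp [0.6453 0.1371 0.1385] d [-0.0007 -0.0009  0.0019] r [-0.0002  0.0002  0.0001] dist 0.002
[-0.83994808  0.44288643 -1.69784767]
```

>>> step_arm --pt "-0.0007 -0.0009 0.001 0 0 0 1" --pt "-0.0007 -0.0009 0.002 0 0 0 1" --pt "-0.0007 -0.0009 0.003 0 0 0 1" --pt "-0.0007 -0.0009 0.003 0 0 0 1" --pt "-0.0007 -0.0009 0.003 0 0 0 1" --pt "-0.0007 -0.0009 0.003 0 0 0 1"

```text
time: 8.7
tool_pos: [0.6445, 0.1364, 0.1356]
tool_rot: [-0.0, 0.692, 0.722, -0.0]
contact_force: [-0.2, -0.2, -1.7]
gripper_width: 0.48
```

```bash
python3 -c "
from h import *
delta([.6444,.1364,.1356],2.4);s=manip.state();print(s['contact_force'])"
```

```text
t8.70 tcp [0.6445 0.1364 0.1356] d [ 0.     -0.0001  0.    ] r [-0.0001  0.0001  0.0001] dist 0.0
[-0.22552206 -0.16662657 -1.73969452]
```

>>> step_arm --pt "0 0 0.0008 0 0 0 1" --pt "0 0 0.0008 0 0 0 1" --pt "0 0 0.0008 0 0 0 1" --pt "0 0 0.0008 0 0 0 1"

```text
time: 9.1
tool_pos: [0.6446, 0.1365, 0.1356]
tool_rot: [0.0, 0.692, 0.722, -0.0]
contact_force: [-3.1, 0.2, 5.2]
gripper_width: 0.482
```

>>> step_arm --pt "0 0 0 0 0 0 -1" --pt "0 0 0 0 0 0 -1" --pt "0 0 0 0 0 0 -1" --pt "0 0 0 0 0 0 -1" --pt "0 0 0 0 0 0 -1" --pt "0 0 -0.02 0 0 0 -1" --pt "0 0 -0.06 0 0 0 -1" --pt "0 0 -0.11 0 0 0 -1" --pt "0 0 -0.14 0 0 0 -1" --pt "0 0 -0.14 0 0 0 -1" --pt "0 0 -0.14 0 0 0 -1" --pt "0 0 -0.14 0 0 0 -1"

```text
time: 10.3
tool_pos: [0.6437, 0.1363, 0.2726]
tool_rot: [-0.001, 0.692, 0.722, -0.001]
contact_force: [-0.0, 0.3, 0.1]
gripper_width: 1.001
```

```bash
cat > chk.py <<'E'
import sys
from h import *
# placed cartons from wrist cam: panel at height H+.03
c,im=shot('wrist',sys.argv[1])
for k in sys.argv[2:]:
    b=blobs(mask(im,k),150)[0];r=rect(c,b,H[k]+.03);print(k,r[0].round(4),np.round(r[1],1),round(r[2],1),r[3].round(4))
E
python3 chk.py w4.png orange; python3 -c "
from h import *
delta([.479,-.291,.22],-3.3)"
```

```text
orange [0.6446 0.1378] [43.3 30.2] -87.5 [0.6446 0.1386]
t10.35 tcp [0.6436 0.1363 0.2721] d [-0.42   -0.1821  0.0531] r [-0.004   0.0006  0.0995] dist 0.461
```

View pics/w4.png

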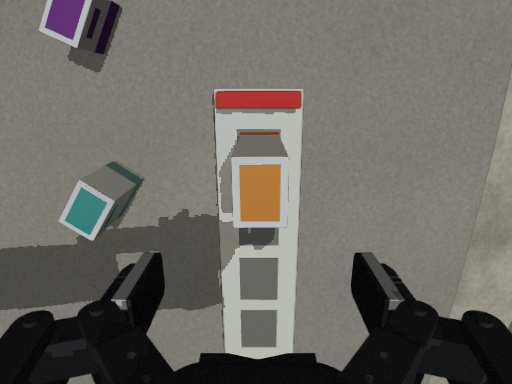

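>>> step_arm --pt "-0.042 -0.018 0 0 0 0.1 -1" --pt "-0.087 -0.038 0 0 0 0.1 -1" --pt "-0.13 -0.056 0.01 0 0 0.1 -1" --pt "-0.175 -0.076 0.02 0 0 0.1 -1" --pt "-0.22 -0.095 0.03 0 0 0.1 -1" --pt "-0.264 -0.114 0.04 0 0 0.1 -1" --pt "-0.308 -0.133 0.053 0 0 0.1 -1" --pt "-0.35 -0.152 0.053 0 0 0.1 -1" --pt "-0.39 -0.169 0.053 0 0 0.1 -1" --pt "-0.42 -0.182 0.053 0 0 0.1 -1" --pt "-0.42 -0.182 0.053 0 0 0.1 -1" --pt "-0.42 -0.182 0.053 0 0 0.1 -1" --pt "-0.42 -0.182 0.053 0 0 0.1 -1" --pt "-0.42 -0.182 0.053 0 0 0.1 -1" --pt "-0.42 -0.182 0.053 0 0 0.1 -1"

```text
time: 11.85
tool_pos: [0.4807, -0.2899, 0.2217]
tool_rot: [-0.0, 0.727, 0.687, -0.0]
contact_force: [0.4, -0.3, -0.4]
gripper_width: 1.001
```

```bash
python3 look.py w5.png
```

```text
11.9 [ 0.4807 -0.29    0.2218] [[0.056, 0.998, -0.0], [0.998, -0.056, -0.0], [-0.0, -0.0, -1.0]]
orange 176.0 (433, 379) rect [ 0.6286 -0.4625] [26.3 10.7] -7.2 mom [ 0.6264 -0.4632]
green 2051.0 (255, 195) rect [ 0.4787 -0.292 ] [44.1 29.6] 85.6 mom [ 0.4785 -0.2911]
```

View pics/w5.png

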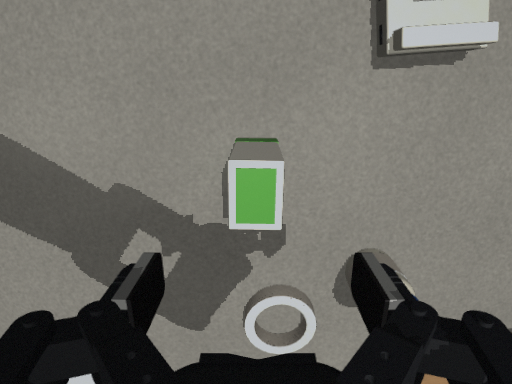

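```bash
python3 -c "
from h import *
delta([.4787,-.292,.079],-4);c=manip.get_calibration('top')
print(cast(c,[[370,172]],.1))"
```

```text
t11.90 tcp [ 0.4807 -0.29    0.2218] d [-0.0021 -0.0018  0.1428] r [-0.0002  0.0001  0.0133] dist 0.143
[[ 0.60800028 -0.42658082  0.1       ]]
```

>>> step_arm --pt "-0.002 -0.002 0.04 0 0 0.012 -1" --pt "-0.002 -0.002 0.09 0 0 0.012 -1" --pt "-0.002 -0.002 0.125 0 0 0.012 -1" --pt "-0.002 -0.002 0.143 0 0 0.012 -1" --pt "-0.002 -0.002 0.143 0 0 0.012 -1" --pt "-0.002 -0.002 0.143 0 0 0.012 -1" --pt "-0.002 -0.002 0.143 0 0 0.012 -1" --pt "-0.002 -0.002 0.143 0 0 0.012 -1"

```text
time: 12.7
tool_pos: [0.4793, -0.2936, 0.0811]
tool_rot: [0.002, 0.731, 0.682, 0.0]
contact_force: [-0.6, 0.4, -0.1]
gripper_width: 1.0
```

>>> step_arm --pt "0 0 0 0 0 0 1" --pt "0 0 0 0 0 0 1" --pt "0 0 0 0 0 0 1" --pt "0 0 0 0 0 0 1" --pt "0 0 0 0 0 0 1" --pt "0 0 0 0 0 0 1" --pt "0 0 0 0 0 0 1"

```text
time: 13.4
tool_pos: [0.4785, -0.293, 0.0793]
tool_rot: [0.0, 0.731, 0.682, -0.0]
contact_force: [0.7, 0.1, 4.3]
gripper_width: 0.484
```

>>> step_arm --pt "0 0 -0.03 0 0 0 1" --pt "0 0 -0.08 0 0 0 1" --pt "0 0 -0.13 0 0 0 1" --pt "0 0 -0.16 0 0 0 1" --pt "0 0 -0.16 0 0 0 1" --pt "0 0 -0.16 0 0 0 1"

```text
time: 14.0
tool_pos: [0.4777, -0.2924, 0.2377]
tool_rot: [-0.001, 0.731, 0.682, -0.0]
contact_force: [0.1, 0.1, -3.1]
gripper_width: 0.484
```

```bash
python3 -c "
from h import *
delta([.6480,.0547,.24],2.4)"
```

```text
t14.00 tcp [ 0.4777 -0.2924  0.2377] d [ 0.3582  0.1456 -0.0023] r [-0.0014 -0.0007 -0.1119] dist 0.387
```

>>> step_arm --pt "0.03 0.012 0 0 0 -0.01 1" --pt "0.07 0.0285 0 0 0 -0.022 1" --pt "0.113 0.046 0 0 0 -0.035 1" --pt "0.156 0.0635 0 0 0 -0.049 1" --pt "0.2 0.0813 0 0 0 -0.062 1" --pt "0.243 0.099 0 0 0 -0.076 1" --pt "0.283 0.115 0 0 0 -0.088 1" --pt "0.318 0.129 0 0 0 -0.1 1" --pt "0.342 0.139 0 0 0 -0.107 1" --pt "0.354 0.144 0 0 0 -0.111 1" --pt "0.357 0.1455 0 0 0 -0.112 1" --pt "0.357 0.1455 0 0 0 -0.112 1" --pt "0.357 0.1455 0 0 0 -0.112 1" --pt "0.357 0.1455 0 0 0 -0.112 1" --pt "0.357 0.1455 0 0 0 -0.112 1"

```text
time: 15.5
tool_pos: [0.6481, 0.0522, 0.239]
tool_rot: [0.0, 0.693, 0.721, -0.0]
contact_force: [0.1, 0.5, -1.5]
gripper_width: 0.485
```

```bash
python3 -c "
from h import *
delta([.6479,.0536,.1125],2.4)"; python3 chk.py w6.png orange green
```

```text
t15.50 tcp [0.6481 0.0522 0.239 ] d [ 0.0014 -0.0002  0.1265] r [ 0.0001  0.0003 -0.0012] dist 0.126
orange [0.6444 0.1385] [43.8 30. ] -87.6 [0.6444 0.1391]
green [ 0.6517 -0.0476] [96.2 71.6] -87.7 [ 0.6514 -0.0418]
```

View pics/w6.png

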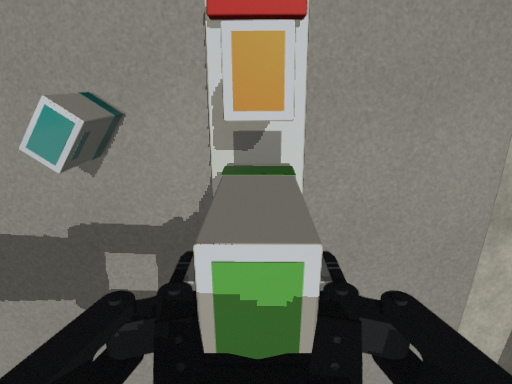

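```bash
python3 -c "
from h import *
im=cv2.imread('pics/w6.png');c=manip.get_calibration('wrist')
print(im[122:140,258,1],im[145,226:290,1])
"
```

```text
[124 124 124 125 125 124 124 123 105  78  76  76  74  76  73  75  74  75] [124 125 124 125 125 125 122 100  79  79  77  78  78  78  79  76  77  77
  79  76  76  76  76  77  75  75  75  80 114 114 116 117 117 116 116 116
 116 117 116 115 117 116 114 116 115 116 115 115 115 117 115 114 114 114
 126 174 191 189 191 191 191 191 191 191]
```

>>> step_arm --pt "0.0014 0 0.03 0 0 0 1" --pt "0.0014 0 0.07 0 0 0 1" --pt "0.0014 0 0.1 0 0 0 1" --pt "0.0014 0 0.115 0 0 0 1" --pt "0.0014 0 0.122 0 0 0 1" --pt "0.0014 0 0.124 0 0 0 1" --pt "0.0014 0 0.124 0 0 0 1" --pt "0.0014 0 0.124 0 0 0 1" --pt "0.0014 0 0.124 0 0 0 1" --pt "0.0014 0 0.124 0 0 0 1"

```text
time: 16.55
tool_pos: [0.6487, 0.0546, 0.1158]
tool_rot: [0.001, 0.692, 0.722, 0.0]
contact_force: [0.1, 0.3, -2.3]
gripper_width: 0.483
```

```bash
python3 -c "
from h import *
c=manip.get_calibration('wrist');s,p,R=tool();q=np.array([.6481,.0522,.239])
c['t']=c['t']-c['R']@(q-p)
print(cast(c,[[258,130.2],[233.2,145],[280,145]],.03))
delta([.6479,.0536,.1125],2.4)
"
```

```text
[[0.64727853 0.08681818 0.03      ]
 [0.62173435 0.07020666 0.03      ]
 [0.6711861  0.07225711 0.03      ]]
t16.55 tcp [0.6487 0.0546 0.1158] d [-0.0009 -0.0009  0.0033] r [0.0015 0.0003 0.0002] dist 0.004
```

>>> step_arm --pt "0 0 0.0 0 0 0 1" --pt "0 0 0.001 0 0 0 1" --pt "0 0 0.001 0 0 0 1" --pt "0 0 0.001 0 0 0 1" --pt "0 0 0.001 0 0 0 1" --pt "0 0 0.001 0 0 0 1"

```text
time: 17.15
tool_pos: [0.6482, 0.0546, 0.1137]
tool_rot: [-0.0, 0.692, 0.722, -0.0]
contact_force: [-0.0, -0.6, -2.7]
gripper_width: 0.483
```

```bash
python3 -c "
from h import *
delta([.6479,.0537,.1095],2.4)
"
```

```text
t17.15 tcp [0.6482 0.0546 0.1137] d [-0.0008 -0.0003  0.0042] r [-0.0003  0.0001  0.0001] dist 0.004
```

>>> step_arm --pt "-0.001 -0.0003 0.0015 0 0 0 1" --pt "-0.001 -0.0003 0.003 0 0 0 1" --pt "-0.001 -0.0003 0.004 0 0 0 1" --pt "-0.001 -0.0003 0.0045 0 0 0 1" --pt "-0.001 -0.0003 0.0045 0 0 0 1" --pt "-0.001 -0.0003 0.0045 0 0 0 1"

```text
time: 17.75
tool_pos: [0.6479, 0.0535, 0.1094]
tool_rot: [-0.0, 0.692, 0.722, -0.0]
contact_force: [-0.7, 0.6, -0.6]
gripper_width: 0.484
```

>>> step_arm --pt "0 0 0.0003 0 0 0 1" --pt "0 0 0.0003 0 0 0 -1" --pt "0 0 0 0 0 0 -1" --pt "0 0 0 0 0 0 -1" --pt "0 0 0 0 0 0 -1" --pt "0 0 0 0 0 0 -1" --pt "0 0 -0.02 0 0 0 -1" --pt "0 0 -0.06 0 0 0 -1" --pt "0 0 -0.11 0 0 0 -1" --pt "0 0 -0.15 0 0 0 -1" --pt "0 0 -0.15 0 0 0 -1" --pt "0 0 -0.15 0 0 0 -1" --pt "0 0 -0.15 0 0 0 -1"

```text
time: 19.05
tool_pos: [0.6471, 0.0536, 0.2572]
tool_rot: [-0.001, 0.692, 0.722, -0.001]
contact_force: [0.6, -0.3, -0.4]
gripper_width: 0.999
```

```bash
python3 chk.py w7.png green; python3 -c "
from h import *
delta([.466,.0853,.195],-31.6)
"
```

```text
green [0.648  0.0545] [43.2 29.9] -87.5 [0.648  0.0553]
t19.10 tcp [0.6469 0.0536 0.2566] d [ 0.0393 -0.1791  0.0623] r [-0.0042  0.0011  0.5935] dist 0.194
```

View pics/w7.png

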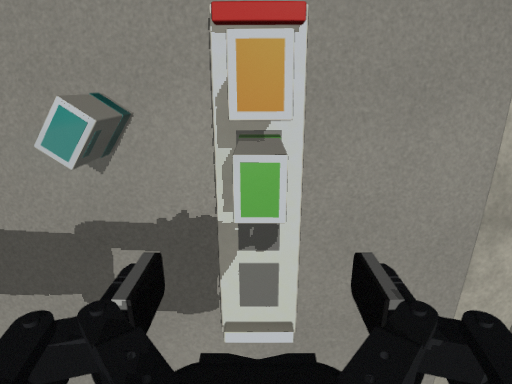

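>>> step_arm --pt "0.008 -0.037 0 0 0 0.13 -1" --pt "0.017 -0.08 0 0 0 0.26 -1" --pt "0.027 -0.125 0.01 0 0 0.39 -1" --pt "0.036 -0.165 0.04 0 0 0.51 -1" --pt "0.039 -0.179 0.06 0 0 0.593 -1" --pt "0.039 -0.179 0.062 0 0 0.593 -1" --pt "0.039 -0.179 0.062 0 0 0.593 -1" --pt "0.039 -0.179 0.062 0 0 0.593 -1" --pt "0.039 -0.179 0.062 0 0 0.593 -1"

```text
time: 20.0
tool_pos: [0.4691, 0.0848, 0.1988]
tool_rot: [0.001, 0.873, 0.488, 0.001]
contact_force: [1.2, -0.6, -0.8]
gripper_width: 1.0
```

```bash
python3 look.py w8.png|grep -v orange; python3 -c "
from h import *
delta([.466,.0853,.054],-31.6)
"
```

```text
20.05 [0.469  0.0848 0.1987] [[0.523, 0.852, 0.002], [0.852, -0.523, -0.0], [0.001, 0.002, -1.0]]
green 269.0 (440, 73) rect [0.616  0.0971] [36.8 10.6] 6.8 mom [0.6146 0.0988]
teal 2047.0 (253, 195) rect [0.4651 0.0844] [43.8 29.9] 58.4 mom [0.4656 0.0851]
purple 292.0 (99, 4) rect [0.443  0.2626] [29.9  8.4] -33.9 mom [0.4421 0.2647]
t20.05 tcp [0.469  0.0848 0.1987] d [-0.0013 -0.003   0.1447] r [ 0.0016 -0.0008  0.0006] dist 0.145
```

View pics/w8.png

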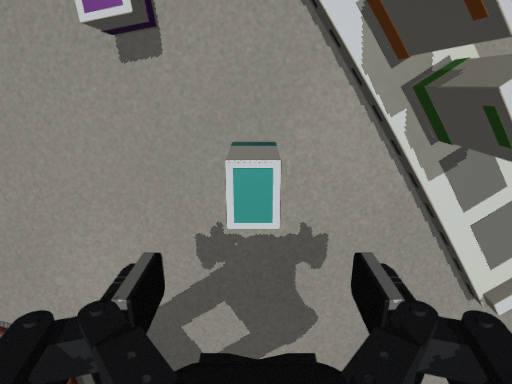

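>>> step_arm --pt "0 0 0.04 0 0 0 -1" --pt "0 0 0.06 0 0 0 -1" --pt "0 0 0.06 0 0 0 -1" --pt "0 0 0.06 0 0 0 -1" --pt "0 0 0.06 0 0 0 -1" --pt "0 0 0.06 0 0 0 -1"

```text
time: 20.65
tool_pos: [0.4688, 0.085, 0.1392]
tool_rot: [0.001, 0.873, 0.488, 0.001]
contact_force: [-0.2, 0.5, 0.4]
gripper_width: 0.998
```

```bash
python3 look.py w9.png|grep  teal; python3 -c "
from h import *
delta([.4655,.0848,.054],-31.6)
"
```

```text
teal 3316.0 (252, 225) rect [0.4649 0.0843] [44.3 30. ] 58.4 mom [0.4655 0.0853]
teal 175.5 (258, 156) rect [0.4904 0.1194] [26.3  2.8] -32.9 mom [0.4905 0.1193]
t20.70 tcp [0.4685 0.085  0.1389] d [-0.0019 -0.0027  0.0849] r [ 0.0023 -0.0013  0.0006] dist 0.085
```

>>> step_arm --pt "-0.002 -0.0027 0.03 0.002 -0.001 0 -1" --pt "-0.002 -0.0027 0.065 0.002 -0.001 0 -1" --pt "-0.002 -0.0027 0.085 0.002 -0.001 0 -1" --pt "-0.002 -0.0027 0.085 0.002 -0.001 0 -1" --pt "-0.002 -0.0027 0.085 0.002 -0.001 0 -1" --pt "-0.002 -0.0027 0.085 0.002 -0.001 0 -1" --pt "-0.002 -0.0027 0.085 0.002 -0.001 0 -1" --pt "-0.002 -0.0027 0.085 0.002 -0.001 0 -1"

```text
time: 21.5
tool_pos: [0.4651, 0.0847, 0.0536]
tool_rot: [-0.0, 0.873, 0.488, 0.0]
contact_force: [-0.1, -0.3, 0.5]
gripper_width: 0.999
```

>>> step_arm --pt "0 0 0 0 0 0 1" --pt "0 0 0 0 0 0 1" --pt "0 0 0 0 0 0 1" --pt "0 0 0 0 0 0 1" --pt "0 0 0 0 0 0 1" --pt "0 0 0 0 0 0 1" --pt "0 0 0 0 0 0 1"

```text
time: 22.2
tool_pos: [0.4643, 0.0847, 0.0525]
tool_rot: [-0.0, 0.873, 0.488, -0.001]
contact_force: [0.4, -0.3, 2.4]
gripper_width: 0.485
```

>>> step_arm --pt "0 0 -0.03 0 0 0 1" --pt "0 0 -0.08 0 0 0 1" --pt "0 0 -0.13 0 0 0 1" --pt "0 0 -0.16 0 0 0 1" --pt "0 0 -0.16 0 0 0 1" --pt "0 0 -0.16 0 0 0 1" --pt "0 0 -0.16 0 0 0 1"

```text
time: 22.9
tool_pos: [0.4629, 0.0847, 0.2093]
tool_rot: [-0.002, 0.873, 0.488, -0.003]
contact_force: [-0.2, 0.1, -1.8]
gripper_width: 0.485
```

```bash
python3 -c "
from h import *
delta([.6514,-.0273,.215],2.4)
"
```

```text
t22.90 tcp [0.4629 0.0847 0.2093] d [ 0.0032  0.2192 -0.007 ] r [-0.0072  0.0019 -0.5929] dist 0.219
```

>>> step_arm --pt "0 0.03 -0.02 0 0 -0.08 1" --pt "0.001 0.07 -0.02 0 0 -0.19 1" --pt "0.001 0.11 -0.02 0 0 -0.3 1" --pt "0.002 0.15 -0.02 0 0 -0.41 1" --pt "0.002 0.185 -0.02 0 0 -0.5 1" --pt "0.003 0.208 -0.02 0 0 -0.57 1" --pt "0.003 0.219 -0.02 0 0 -0.593 1" --pt "0.003 0.219 -0.01 -0.003 0.001 -0.593 1" --pt "0.003 0.219 0 -0.003 0.001 -0.593 1" --pt "0.003 0.219 0 -0.003 0.001 -0.593 1" --pt "0.003 0.219 0 -0.003 0.001 -0.593 1" --pt "0.003 0.219 0 -0.003 0.001 -0.593 1" --pt "0.003 0.219 0 -0.003 0.001 -0.593 1" --pt "0.003 0.219 0 -0.003 0.001 -0.593 1"

```text
time: 24.3
tool_pos: [0.6528, -0.0273, 0.2126]
tool_rot: [0.001, 0.692, 0.722, 0.001]
contact_force: [0.1, -0.0, -1.5]
gripper_width: 0.489
```

```bash
python3 -c "
from h import *
delta([.6514,-.0276,.0825],2.4)
shot('wrist','w10.png')"
```

```text
t24.30 tcp [ 0.6528 -0.0273  0.2126] d [-0.0003 -0.0016  0.1301] r [ 0.0019 -0.      0.0003] dist 0.13
```

View pics/w10.png

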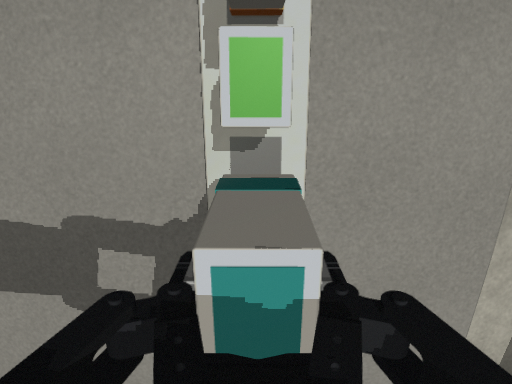

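Carton hangs squarely over mark_c (mark edge at row ~136, green placed carton beyond). Lowering.

>>> step_arm --pt "0 -0.0015 0.03 0.001 0 0 1" --pt "0 -0.0015 0.07 0.001 0 0 1" --pt "0 -0.0015 0.1 0.001 0 0 1" --pt "0 -0.0015 0.118 0.001 0 0 1" --pt "0 -0.0015 0.125 0.001 0 0 1" --pt "0 -0.0015 0.127 0.001 0 0 1" --pt "0 -0.0015 0.127 0.001 0 0 1" --pt "0 -0.0015 0.127 0.001 0 0 1" --pt "0 -0.0015 0.127 0.001 0 0 1" --pt "0 -0.0015 0.127 0.001 0 0 1" --pt "0 -0.0015 0.127 0.001 0 0 1" --pt "0 -0.0015 0.127 0.001 0 0 1"

```text
time: 25.55
tool_pos: [0.6513, -0.0274, 0.085]
tool_rot: [-0.0, 0.692, 0.722, 0.0]
contact_force: [0.4, -0.5, -2.0]
gripper_width: 0.481
```

```bash
python3 -c "
from h import *
delta([.6514,-.0276,.0825],2.4)
"
```

```text
t25.55 tcp [ 0.6513 -0.0274  0.085 ] d [-0.0002  0.0001  0.0025] r [-0.     -0.0002  0.0001] dist 0.003
```

>>> step_arm --pt "0 0 0.001 0 0 0 1" --pt "0 0 0.002 0 0 0 1" --pt "0 0 0.0028 0 0 0 1" --pt "0 0 0.0028 0 0 0 1" --pt "0 0 0.0028 0 0 0 1" --pt "0 0 0.0028 0 0 0 1"

```text
time: 26.15
tool_pos: [0.6513, -0.0274, 0.0826]
tool_rot: [-0.0, 0.692, 0.722, -0.0]
contact_force: [-2.9, 0.1, 4.5]
gripper_width: 0.486
```

>>> step_arm --pt "0 0 0 0 0 0 -1" --pt "0 0 0 0 0 0 -1" --pt "0 0 0 0 0 0 -1" --pt "0 0 0 0 0 0 -1" --pt "0 0 0 0 0 0 -1" --pt "0 0 -0.02 0 0 0 -1" --pt "0 0 -0.06 0 0 0 -1" --pt "0 0 -0.11 0 0 0 -1" --pt "0 0 -0.15 0 0 0 -1" --pt "0 0 -0.155 0 0 0 -1" --pt "0 0 -0.155 0 0 0 -1" --pt "0 0 -0.155 0 0 0 -1" --pt "0 0 -0.155 0 0 0 -1"

```text
time: 27.45
tool_pos: [0.6501, -0.0273, 0.2341]
tool_rot: [-0.002, 0.692, 0.722, -0.001]
contact_force: [-0.1, 0.5, -0.4]
gripper_width: 0.997
```

```bash
python3 chk.py w11.png teal green; python3 -c "
from h import *
delta([.4523,.281,.17],-22.4)
"
```

```text
teal [ 0.6512 -0.0268] [43.5 29.9] -87.5 [ 0.6512 -0.026 ]
green [0.6479 0.0553] [43.8 29.8] -87.6 [0.6479 0.0559]
t27.50 tcp [ 0.6502 -0.0273  0.2342] d [ 0.3163 -0.1845  0.0654] r [-4.800e-03 -1.000e-04  4.329e-01] dist 0.372
```

>>> step_arm --pt "0.03 -0.0175 0 0 0 0.04 -1" --pt "0.07 -0.041 0 0 0 0.1 -1" --pt "0.11 -0.064 0 0 0 0.16 -1" --pt "0.153 -0.089 0 0 0 0.22 -1" --pt "0.196 -0.114 0.01 0 0 0.28 -1" --pt "0.238 -0.139 0.02 0 0 0.34 -1" --pt "0.276 -0.161 0.04 0 0 0.39 -1" --pt "0.304 -0.177 0.06 0 0 0.42 -1" --pt "0.316 -0.184 0.065 0 0 0.433 -1" --pt "0.316 -0.184 0.065 0 0 0.433 -1" --pt "0.316 -0.184 0.065 0 0 0.433 -1" --pt "0.316 -0.184 0.065 0 0 0.433 -1" --pt "0.316 -0.184 0.065 0 0 0.433 -1" --pt "0.316 -0.184 0.065 0 0 0.433 -1" --pt "0.316 -0.184 0.065 0 0 0.433 -1"

```text
time: 29.0
tool_pos: [0.4546, 0.2802, 0.1725]
tool_rot: [-0.0, 0.831, 0.556, 0.0]
contact_force: [0.6, -0.7, -0.0]
gripper_width: 0.999
```

```bash
python3 look.py w12.png|grep -v orange; python3 -c "
from h import *
delta([.4523,.281,.029],-22.4)
"
```

```text
29.05 [0.4545 0.2802 0.1724] [[0.382, 0.924, 0.0], [0.924, -0.382, 0.0], [0.0, -0.0, -1.0]]
green 195.5 (504, 300) rect [0.5942 0.1516] [21.7 10.7] -67.7 mom [0.5934 0.1528]
purple 2023.5 (254, 195) rect [0.4516 0.2792] [43.8 29.7] 67.0 mom [0.4521 0.2799]
t29.05 tcp [0.4545 0.2802 0.1724] d [-0.0002 -0.0023  0.1434] r [-0.0001 -0.0004 -0.0007] dist 0.143
```

View pics/w12.png

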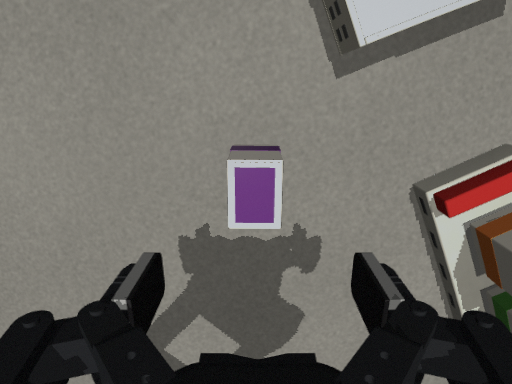

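>>> step_arm --pt "-0.0015 -0.0023 0.04 0 0 0 -1" --pt "-0.0015 -0.0023 0.09 0 0 0 -1" --pt "-0.0015 -0.0023 0.125 0 0 0 -1" --pt "-0.0015 -0.0023 0.141 0 0 0 -1" --pt "-0.0015 -0.0023 0.141 0 0 0 -1" --pt "-0.0015 -0.0023 0.141 0 0 0 -1" --pt "-0.0015 -0.0023 0.141 0 0 0 -1" --pt "-0.0015 -0.0023 0.141 0 0 0 -1" --pt "-0.0015 -0.0023 0.141 0 0 0 -1"

```text
time: 29.95
tool_pos: [0.4523, 0.2805, 0.0325]
tool_rot: [0.0, 0.831, 0.556, 0.001]
contact_force: [0.2, 0.4, 0.4]
gripper_width: 0.998
```

>>> step_arm --pt "0 0 0 0 0 0 1" --pt "0 0 0 0 0 0 1" --pt "0 0 0 0 0 0 1" --pt "0 0 0 0 0 0 1" --pt "0 0 0 0 0 0 1" --pt "0 0 0 0 0 0 1" --pt "0 0 0 0 0 0 1"

```text
time: 30.65
tool_pos: [0.4516, 0.2802, 0.0314]
tool_rot: [-0.0, 0.831, 0.556, 0.0]
contact_force: [0.4, 0.3, 2.1]
gripper_width: 0.485
```

>>> step_arm --pt "0 0 -0.03 0 0 0 1" --pt "0 0 -0.08 0 0 0 1" --pt "0 0 -0.13 0 0 0 1" --pt "0 0 -0.18 0 0 0 1" --pt "0 0 -0.21 0 0 0 1" --pt "0 0 -0.21 0 0 0 1" --pt "0 0 -0.21 0 0 0 1" --pt "0 0 -0.21 0 0 0 1"

```text
time: 31.45
tool_pos: [0.4501, 0.2794, 0.238]
tool_rot: [-0.001, 0.831, 0.556, -0.003]
contact_force: [0.3, -0.5, -1.8]
gripper_width: 0.484
```

```bash
python3 -c "
from h import *
delta([.6549,-.1092,.24],2.4)
"
```

```text
t31.45 tcp [0.4501 0.2794 0.238 ] d [-0.2812  0.3374 -0.0023] r [-0.0045  0.0027 -0.4329] dist 0.439
```

>>> step_arm --pt "-0.02 0.024 0 0 0 -0.03 1" --pt "-0.046 0.055 0 0 0 -0.07 1" --pt "-0.075 0.09 0 0 0 -0.115 1" --pt "-0.104 0.125 0 0 0 -0.16 1" --pt "-0.134 0.16 0 0 0 -0.205 1" --pt "-0.163 0.195 0 0 0 -0.25 1" --pt "-0.192 0.23 0 0 0 -0.295 1" --pt "-0.22 0.264 0 0 0 -0.34 1" --pt "-0.246 0.295 0 0 0 -0.38 1" --pt "-0.267 0.32 0 0 0 -0.41 1" --pt "-0.279 0.335 0 0 0 -0.43 1" --pt "-0.281 0.3374 0 0 0 -0.433 1" --pt "-0.281 0.3374 0.02 0 0 -0.433 1" --pt "-0.281 0.3374 0.05 0 0 -0.433 1" --pt "-0.281 0.3374 0.06 0 0 -0.433 1" --pt "-0.281 0.3374 0.06 0 0 -0.433 1" --pt "-0.281 0.3374 0.06 0 0 -0.433 1" --pt "-0.281 0.3374 0.06 0 0 -0.433 1" --pt "-0.281 0.3374 0.06 0 0 -0.433 1"

```text
time: 33.35
tool_pos: [0.6571, -0.1084, 0.1829]
tool_rot: [0.001, 0.692, 0.722, 0.001]
contact_force: [0.7, -0.4, -1.7]
gripper_width: 0.487
```

```bash
python3 -c "
from h import *
delta([.6549,-.109,.0614],2.4)
shot('wrist','w13.png')"
```

```text
t33.35 tcp [ 0.6571 -0.1084  0.1829] d [-0.0004 -0.0026  0.1215] r [0.0025 0.0007 0.0003] dist 0.122
```

View pics/w13.png

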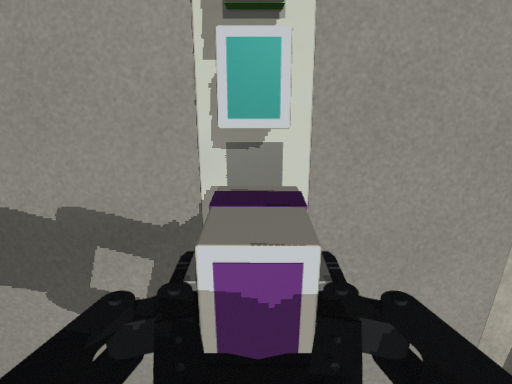

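>>> step_arm --pt "0 -0.0025 0.03 0.002 0 0 1" --pt "0 -0.0025 0.07 0.002 0 0 1" --pt "0 -0.0025 0.1 0.002 0 0 1" --pt "0 -0.0025 0.112 0.002 0 0 1" --pt "0 -0.0025 0.118 0.002 0 0 1" --pt "0 -0.0025 0.118 0.002 0 0 1" --pt "0 -0.0025 0.118 0.002 0 0 1" --pt "0 -0.0025 0.118 0.002 0 0 1" --pt "0 -0.0025 0.118 0.002 0 0 1" --pt "0 -0.0025 0.118 0.002 0 0 1" --pt "0 -0.0025 0.118 0.002 0 0 1"

```text
time: 34.5
tool_pos: [0.6539, -0.1085, 0.0634]
tool_rot: [-0.001, 0.692, 0.722, -0.001]
contact_force: [0.6, 0.3, -1.2]
gripper_width: 0.484
```

```bash
python3 -c "
from h import *
delta([.6549,-.109,.0614],2.4)
"
```

```text
t34.50 tcp [ 0.6539 -0.1085  0.0634] d [-0.0006  0.001   0.002 ] r [-0.0018 -0.0001  0.0001] dist 0.002
```

>>> step_arm --pt "-0.0005 0.001 0.0 -0.0018 0 0 1" --pt "-0.0005 0.001 0.001 -0.0018 0 0 1" --pt "-0.0005 0.001 0.002 -0.0018 0 0 1" --pt "-0.0005 0.001 0.0025 -0.0018 0 0 1" --pt "-0.0005 0.001 0.0025 -0.0018 0 0 1" --pt "-0.0005 0.001 0.0025 -0.0018 0 0 1" --pt "-0.0005 0.001 0.0025 -0.0018 0 0 1"

```text
time: 35.2
tool_pos: [0.655, -0.109, 0.0614]
tool_rot: [-0.0, 0.692, 0.722, -0.0]
contact_force: [-3.4, -0.2, 4.7]
gripper_width: 0.484
```

>>> step_arm --pt "0 0 0 0 0 0 -1" --pt "0 0 0 0 0 0 -1" --pt "0 0 0 0 0 0 -1" --pt "0 0 0 0 0 0 -1" --pt "0 0 0 0 0 0 -1" --pt "0 0 -0.02 0 0 0 -1" --pt "0 0 -0.06 0 0 0 -1" --pt "0 0 -0.11 0 0 0 -1" --pt "0 0 -0.15 0 0 0 -1" --pt "0 0 -0.17 0 0 0 -1" --pt "0 0 -0.17 0 0 0 -1" --pt "0 0 -0.17 0 0 0 -1"

```text
time: 36.4
tool_pos: [0.6546, -0.1088, 0.2298]
tool_rot: [-0.0, 0.692, 0.722, -0.0]
contact_force: [-0.3, -0.1, -0.8]
gripper_width: 1.005
```

```bash
python3 chk.py w14.png purple teal; python3 -c "
from h import *
delta([.60,.014,.34],92.4)
"
```

```text
purple [ 0.6545 -0.1096] [43.1 29.1] -87.6 [ 0.6545 -0.1089]
teal [ 0.6511 -0.0261] [43.5 29.4] -88.4 [ 0.6509 -0.0256]
t36.45 tcp [ 0.6539 -0.1087  0.2281] d [ 0.125  -0.0491 -0.1115] r [-0.0019 -0.0038 -1.5707] dist 0.175
```

>>> step_arm --pt "0 0 -0.05 0 0 -0.15 -1" --pt "0 0 -0.1 0 0 -0.3 -1" --pt "0.03 -0.01 -0.11 0 0 -0.45 -1" --pt "0.07 -0.027 -0.11 0 0 -0.6 -1" --pt "0.11 -0.043 -0.11 0 0 -0.75 -1" --pt "0.125 -0.049 -0.11 0 0 -0.9 -1" --pt "0.125 -0.049 -0.11 0 0 -1.05 -1" --pt "0.125 -0.049 -0.11 0 0 -1.2 -1" --pt "0.125 -0.049 -0.11 0 0 -1.35 -1" --pt "0.125 -0.049 -0.11 0 0 -1.5 -1" --pt "0.125 -0.049 -0.11 0 0 -1.57 -1" --pt "0.125 -0.049 -0.11 0 0 -1.57 -1" --pt "0.125 -0.049 -0.11 0 0 -1.57 -1" --pt "0.125 -0.049 -0.11 0 0 -1.57 -1" --pt "0.125 -0.049 -0.11 0 0 -1.57 -1"

```text
time: 37.95
tool_pos: [0.6006, 0.0139, 0.34]
tool_rot: [-0.001, -0.02, 1.0, 0.0]
contact_force: [0.2, -0.1, 0.9]
gripper_width: 1.001
```

```bash
python3 chk.py w15.png orange green teal purple; python3 -c "
from h import *
shot('side','s15.png')"
```

```text
orange [0.6454 0.1392] [44.  29.5] -87.9 [0.6453 0.1392]
green [0.6486 0.0553] [43.4 28.6] -87.7 [0.6484 0.0552]
teal [ 0.6525 -0.0267] [43.8 29.1] -87.6 [ 0.6523 -0.0266]
purple [ 0.6553 -0.1098] [43.  27.1] -87.7 [ 0.6553 -0.1094]
```

View pics/w15.png

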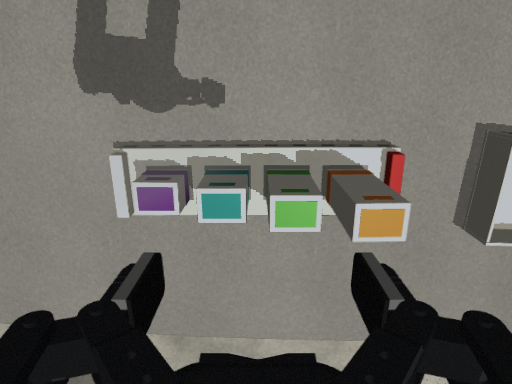

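View pics/s15.png

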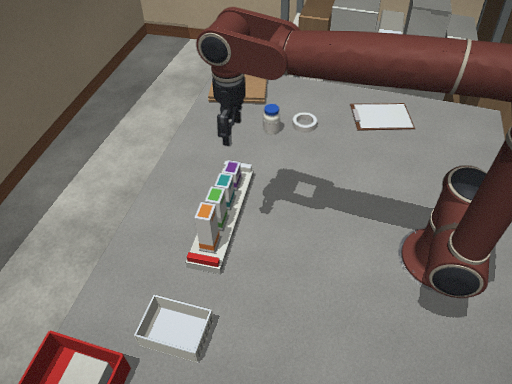

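```bash
python3 -c "
from h import *
for f,a in(('w4',122),('w7',122),('w11',122),('w14',122)):
    im=cv2.imread('pics/%s.png'%f);print(f,[tuple(int(v) for v in im[r,262]) for r in range(a,a+32,1)])
delta([.6444,.1364,.29],2.4)
"
```

```text
w4 [(182, 186, 183), (182, 186, 183), (182, 187, 183), (180, 187, 183), (180, 187, 183), (180, 187, 183), (180, 188, 184), (111, 116, 114), (109, 114, 115), (104, 111, 113), (56, 75, 103), (37, 59, 102), (36, 59, 102), (83, 107, 123), (97, 104, 109), (97, 104, 107), (98, 104, 107), (97, 103, 107), (97, 104, 107), (98, 105, 107), (98, 105, 108), (98, 104, 108), (98, 104, 108), (98, 105, 107), (97, 104, 107), (99, 105, 108), (97, 104, 107), (97, 104, 107), (98, 104, 108), (97, 104, 107), (97, 104, 107), (96, 102, 106)]
w7 [(113, 121, 122), (113, 123, 124), (111, 121, 123), (111, 120, 122), (112, 121, 123), (111, 120, 122), (111, 121, 122), (111, 121, 122), (71, 76, 77), (69, 71, 72), (69, 72, 72), (70, 73, 75), (52, 68, 60), (35, 59, 41), (33, 58, 40), (45, 73, 54), (75, 81, 81), (76, 81, 84), (74, 80, 81), (95, 102, 105), (97, 104, 106), (96, 102, 105), (97, 103, 106), (97, 104, 106), (96, 104, 105), (96, 104, 105), (97, 103, 106), (97, 104, 105), (96, 104, 105), (96, 102, 105), (96, 104, 105), (96, 104, 106)]
w11 [(180, 184, 179), (135, 144, 144), (110, 120, 121), (108, 118, 119), (1
[... 366 characters left out ...]
, 103), (97, 103, 105), (96, 102, 103), (95, 102, 103), (96, 103, 106)]
w14 [(110, 119, 120), (109, 118, 121), (111, 119, 121), (111, 120, 122), (112, 121, 122), (109, 119, 120), (111, 119, 121), (111, 121, 122), (111, 119, 121), (112, 121, 123), (113, 122, 123), (112, 122, 123), (100, 107, 108), (75, 78, 77), (69, 72, 72), (84, 88, 87), (83, 87, 88), (95, 103, 105), (63, 46, 57), (59, 36, 51), (60, 37, 52), (78, 47, 69), (98, 103, 107), (97, 103, 104), (97, 104, 105), (99, 105, 107), (99, 105, 108), (98, 104, 107), (95, 101, 104), (162, 170, 170), (189, 186, 182), (191, 187, 183)]
t38.05 tcp [0.6007 0.0139 0.3404] d [-0.0487  0.1206  0.0504] r [-3.0000e-04 -6.0000e-04  1.5697e+00] dist 0.14
```

```bash
python3 -c "
from h import *
c=manip.get_calibration('wrist');s,p,R=tool()
cl=R.inv().apply(-c['R'].T@c['t']-p);Rc=c['R']@R.as_matrix()
y=np.radians(2.4);ty=np.array([np.cos(y),np.sin(y),0]);tz=np.array([0,0,-1.]);T=np.c_[np.cross(ty,tz),ty,tz]
for n,q,e in(('orange',(.6436,.1363,.2722),(128.6,131.4)),('green',(.6469,.0536,.2566),(129.6,133.8)),('teal',(.6502,-.0273,.2342),(133.5,137.6)),('purple',(.654,-.1087,.2285),(134.1,139.5))):
    d=dict(c);d['R']=Rc@T.T;d['t']=-d['R']@(np.array(q)+T@cl)
    P=cast(d,[[262,e[0]],[262,e[1]]],.03)[:,1];print(n,P,'gap mm',(P[0]-P[1])*1e3)
"
```

```text
orange [0.17024342 0.16706059] gap mm 3.182834800703638
green [0.08828659 0.08369642] gap mm 4.5901708134023504
teal [0.00608515 0.00185427] gap mm 4.230873815887631
purple [-0.07516874 -0.08065915] gap mm 5.490414172316299
```

```bash
python3 -c "
from h import *
print(manip.state()['time']);manip.job_done()"
```

```text
38.05
the job is handed in; nothing more can be done
```

The job is handed in at 38 s of the 109 s. From the red end block, the order is orange, green, teal, purple. All four stand upright on their marks with the long side along the ledge.

- **Position:** The last wrist view put the carton centres within about 2 mm of the marks. Orange was the farthest off, by about 2 mm towards the red block.
- **Disagreement:** Comparing each carton's foot with the mark edge gave a different result. Orange came out only 0.8 mm off, green and teal within 0.6 mm, and purple 1.5 mm off towards the white end. I didn't settle which check was right. Both keep every carton inside its mark's outline, so I left the cartons as they were.
- **Squareness:** Each carton was within about half a degree of the ledge direction in that last view. One earlier reading for teal was about 0.8° off.
- **Other objects:** In the final side picture, the basket, jar and tape roll are where they started and the gripper is clear of everything. No carton was knocked over.

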